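Open the ratchet bar clamp and free the mended ring box

ROBOT

A 6-joint arm with a two-finger parallel gripper is mounted at the origin on the work surface. World frame = base frame: x ahead of the robot, y to its left, z up, the work surface at z = 0. Lengths are in m, angles in rad, forces in N, time in s.
With the tool pointing down it reaches from about 0.35 to 0.85 m from the base axis. Payload 8.1 kg.
Tool frame: the origin (TCP) lies midway between the tips of the shut fingers; the grasp point (between the pads) lies 19 mm behind it (robot.tcp_to_grasp is the distance from the TCP to the grasp point, in m); x points along the fingers, y is the direction in which the jaws open and shut, and the axes are right-handed (so a half turn about x gives the same grasp; the last joint's range is limited). The gripper opens to 93 mm and grips with 3 to 60 N. Pads are 15 mm wide; open, the fingers measure 128 mm over their backs; the gripper's body (75 mm by 188 mm) begins 65 mm behind the grasp point.
Start: joints at [-1.337, 0.13, 1.488, -0, 1.523, -0.085], TCP at [0.188, -0.57, 0.195] pointing down, gripper open.
Joint ranges: [-2.96, 2.96], [-0.89, 2.26], [0.02, 2.5], [-1.34, 4.48], [0, 2.73], [-2.66, 2.66]. Speed limits (rad/s): [2.39, 2.39, 2.79, 3.14, 3.14, 3.14].

INTERFACE

Orientations are given as a rotation vector (axis times angle).
In Python, from plant import robot gives the robot as it stands.
- The arm moves only by the tool play_rows, never from a script. Its argument "plan" is a list of rows, each an object with "slide": the shift along the world's x, y, z as a fraction of full scale, a list of three; "roll": the turn about the world's z as a fraction of full scale; "fingers": the gripper command: -1 is shut, 1 is fully open, values between are in proportion. A call has 1 to 20 rows; each row shifts and turns the commanded pose from where the row before left it; what a row does not reach is not made up. Full scale, the value 1, is 30 mm for a shift and 8 degrees for a turn. A row lasts 1/8 s, in which the tool goes at most 62.5 mm and 10.7 degrees, less where a joint would pass 70% of its speed; a pose out of reach is approached as far as the arm can. A call with a number of a shift or a turn outside -1 to 1 is refused whole. A call with a gripper value outside its range is refused whole. The fingers move at their own pace and stop on an object; "squeeze" is the grip in N (left out, the last holds). Time passes only in rows, so rows that do not move let the fingers close. It gives the time, the measured TCP pose, the force and the opening at its end, in the units of the state.
- robot.read_state(): the state, without advancing time (a new reading comes with each control period).
- robot.read_camera(name): name is "side" or "top"; returns the picture (420x560x3 uint8, red, green, blue); there is no depth.
- robot.get_calibration(name): a dict with "fx", "fy", "cx", "cy" (pixels), "distortion" ([k1, k2, p1, p2, k3] as OpenCV has them; the pictures are not rectified), "R" (3x3) and "t" (3): a world point X has camera coordinates R X + t. Camera axes: x right, y down, z forward; pixel columns grow to the right and rows downward; lengths in m; the calibration is good to about 2 mm. A picture is of the moment at which its call begins. get_calibration takes no time and is no camera call.
- robot.close_job(): hands the job in, once; it reports no verdict.
Trained networks look in the newest picture that a camera, given by its name, has taken for a name from the list of things; names that differ only in an ending like _2 or _b are one class to them, and where a whole thing is asked for, a point or a joint stands for the part that bears it (a point fixed in the world has none). Each returns a list of dicts, best first, with "p" (0 to 1); they miss things now and then, are a little off and sometimes report something else, mostly with a low value. They report only what shows in the picture. A call takes as long as a camera call. They do not tell look-alikes from the thing itself.
- robot.boxes_of(camera, target): "extent" ([centre column, centre row, width, height] in pixels, round what is visible of it).
- robot.regions_of(camera, target): "region" (420x560 bool, what is visible of it) and "extent" ([centre column, centre row, width, height] in pixels, round what is visible of it).
- robot.mark_of(camera, target): "point" ([column, row] in pixels: a listed point, or the origin of a listed thing).
The state is a dict: "t": time; "q": joint angles; "dq": joint speeds; "joint_torque": joint torques, N m; "tool_pos": TCP position; "orientation": TCP orientation; "force": force on the tool from outside, world axes, zero at the start; "wrist_torque": the same for the moment, N m; "opening": finger opening in m.
Only numpy, scipy, OpenCV 4.12 (cv2) and the standard library are available. Lean on these libraries where they do the work, as an engineer would, in place of code of your own. Each camera call takes 0.05 s, during which the arm holds its last target.

TASK

The mended ring box has set and the knurled screw is already slackened. With a fingertip press down the thumb release of the bench clamp's sliding jaw until it lies level, keep it down while you push the jaw all the way back along its bar to the end stop, then let go so that the release springs up again. Leave the ring box standing where it is, do not lift or pick up anything, and do not disturb the other things on the counter.

Things in the scene. Friction and masses are not known exactly. Their poses are not given: they have to be found in the camera images.
- clamp: Fixed bench bar clamp: iron bed 350 x 130 x 14 mm, toothed steel bar, brass fixed jaw 70 mm tall at x -118..-100 (its screw and knurled knob reach x -225 at most), plain end post 58 mm tall at x 190..206. Origin on the counter. x: along the bar, the way the sliding jaw is pushed back (fixed jaw to end post). y: across; the bar's centre line is at y 38. Bed spans x -140..210, y -65..65 mm. z up.
- jaw: Brass sliding jaw with its carriage, slides on the bar. Origin: in its gripping face, over the bar's centre line, at counter height; axes as the clamp's. In the clamp's frame its origin starts at x -28 to +30 mm and is at x 105 when the carriage (85 mm long, 36 wide, top 58 high) meets the end post. A pawl in 6 mm teeth stops it going back unless the release is pressed; then friction is about 2 N.
- lever (a joint): Angle of the thumb release, a sprung rocking pawl lever on top of the sliding jaw, rad: 0 up, pawl seated (up to 0.13 with the pawl resting on a tooth); 0.28 fully pressed, pad level, hard stop. Above 0.17 the pawl is clear of the teeth. Full press takes about 5 N at mid pad, 6 to 9 N near the finger stop; it springs up when let go.
- thumb_pad (a point): Centre of the top of the release's grooved steel pad, 40 mm long along the bar, 32 mm wide. Moves with jaw and lever. Up, the pad slopes: centre about 73 mm above the counter, the end towards the fixed jaw higher (80), the rear end lower (68). Fully pressed it is level, top 66 mm above the counter. Nothing stands above it; the finger stop rises just behind its rear end.
- finger_stop (a point): Middle of the flat upright brass face behind the rear end of the thumb pad, part of the sliding jaw: a finger resting on the pad pushes the jaw back against it. Faces clamp -x, 36 mm wide, 69 to 95 mm above the counter (this point: 82), 12 mm thick. It is 23 mm behind the centre of the level pad, over the bar's centre line.
- ring_box: Red lacquered ring box, loose, 56 (x, between the jaws) x 54 x 44 mm, 0.13 kg, standing on the clamp's bed (underside 14 mm above the counter) between the sliding jaw and the round screw pad, 1 to 3 mm from the jaw and 2 to 6 mm from the screw pad, clear of the bar. Origin: centre of its underside.
- watch_case: Bystander, loose, to be left alone: pocket watch case, silver, lying flat: a disc 48 mm across and 14 mm thick with a stem and bow on its x side. Origin: under the disc's centre.
- loupe: Bystander, loose, to be left alone: black horn eye loupe standing on the clamp's bed behind the jaw arm's travel, near the end post, beside the bar; 36 mm across, 36 mm tall. Origin: centre of its underside.
- tweezers: Bystander, loose, to be left alone: steel tweezers lying flat, 130 mm long along their x axis, 12 mm wide, 7 mm high. Origin: middle, on the counter.
- mandrel: Bystander, loose, to be left alone: tapered steel ring stick with a wooden handle, lying along its x axis, 222 mm long, 24 mm high. Origin: on the counter below a point 90 mm from the thin end.
- weight: Bystander, loose, to be left alone: brass scale weight, 40 mm across, 55 mm tall with its knob. Origin: centre of its underside.
- polish_jar: Bystander, loose, to be left alone: closed amber glass jar, 48 mm across, 52 mm tall. Origin: centre of its underside.
- screwdriver: Bystander, loose, to be left alone: small brass watchmaker's screwdriver lying along its x axis, 125 mm long, 13 mm high. Origin: on the counter below it, 40 mm from the handle's end.
There are look-alikes about, which are no part of the job. Of the things shaped like the ring_box, the red one is meant.

How it is judged:
On the way, in this order (a step that is already met when the one before it is completed fails the run):
1. the thumb release is pressed down while the jaw still stands forward (value of joint lever above 0.16 rad and x of jaw in the frame of clamp below 0.05 m), for 0.1 s.
2. with the release held down the jaw is pushed back to the end stop (value of joint lever above 0.12 rad and x of jaw in the frame of clamp above 0.1 m), for 0.05 s.
At the end, for the whole second after the job is handed in: The sliding jaw stands within 5 mm of its end stop and is at rest, the thumb release has sprung up (under 0.14 rad), and the ring box stands upright on the clamp's bed within 12 mm of where it was (x of jaw in the frame of clamp above 0.1 m and value of joint lever below 0.14 rad and linear speed of jaw below 0.01 m/s and distance of ring_box from where it was at the start of the episode below 0.012 m and angle between ring_box's own z axis and vertical below 0.1 rad and linear speed of ring_box below 0.02 m/s); the robot touches nothing.
It fails at once if the ring box is lifted, tipped over or pushed away (height (world z) of ring_box above 0.026 m or angle between ring_box's own z axis and vertical above 0.3 rad or distance of ring_box from where it was at the start of the episode above 0.025 m).
It fails at once if another thing on the counter is lifted or shifted by more than 25 mm (distance of any of watch_case, loupe, tweezers, mandrel, weight, polish_jar, screwdriver from where it was at the start of the episode above 0.025 m).
It also fails if it takes over 38 s, if anything falls off the work surface, if the arm or the gripper's body presses on something with over 40 N, if the wrist force passes 120 N, or if a joint passes its speed limit or range.

## Working session

There is one attempt and no reset: what is moved stays moved. The work goes in short steps, Python scripts to look and compute and a tool call to move; the robot and the scene stay as the last step left them, time stands still between calls to the robot, and variables do not carry over. Pictures are saved under pics/ and viewed, and the job is handed in when it is done.

Besides the shell and the picture viewer there is one more tool, called after ">>>" as name(argument=value, ...), one argument or row to a line, values as JSON. play_rows: Moves the arm, as the interface text tells. Its arguments: {"type":"object","properties":{"plan":{"type":"array","items":{"type":"object","properties":{"slide":{"type":"array","items":{"type":"number","minimum":-1,"maximum":1}},"roll":{"type":"number","minimum":-1,"maximum":1},"fingers":{"type":"number"}}}},"squeeze":{"type":"number"}},"required":["plan"]}

```bash
mkdir -p pics; ls; python3 - <<'E'
from plant import robot
import cv2
for c in("side","top"):
    cv2.imwrite(f"pics/{c}0.png",robot.read_camera(c)[:,:,::-1])
    k=robot.get_calibration(c);print(k)
    for n in("jaw","thumb_pad","finger_stop","ring_box","clamp","loupe"):
        print(c,n,[(round(d['p'],2),[round(float(v)) for v in d['point']]) for d in robot.mark_of(c,n)][:4])
print(robot.read_state())
E
```

```text
pics
{'fx': 475.1538537026902, 'fy': 475.1538537026902, 'cx': 271.5759905004285, 'cy': 211.8624455305005, 'distortion': array([-0.05387448,  0.        ,  0.        ,  0.        ,  0.        ]), 'R': array([[-0.72415611, -0.68944374,  0.01628637],
       [-0.51956536,  0.5298911 , -0.67027401],
       [ 0.45348622, -0.49384486, -0.74193497]]), 't': array([0.39152348, 0.28794951, 0.77490126])}
side jaw [(0.73, [267, 223])]
side thumb_pad [(0.72, [273, 186]), (0.5, [290, 298])]
side finger_stop [(0.9, [274, 179])]
side ring_box [(0.95, [189, 191]), (0.91, [274, 374]), (0.61, [206, 320]), (0.59, [406, 238])]
side clamp [(0.7, [287, 219])]
side loupe [(0.62, [324, 167])]
{'fx': 508.9501133581015, 'fy': 508.9501133581015, 'cx': 272.55054344104076, 'cy': 203.9692507023199, 'distortion': array([0.01679799, 0.        , 0.        , 0.        , 0.        ]), 'R': array([[-0.00843036, -0.99956763, -0.02816869],
       [-0.99543923,  0.01106579, -0.09475382],
       [ 0.09502456,  0.02724141, -0.99510212]]), 't': array([0.06698325, 0.53296732, 1.01478282])}
top jaw [(0.76, [297, 200]), (0.6, [318
[... 162 characters left out ...]
[267, 118])]
top clamp []
top loupe [(0.73, [396, 196])]
{'t': 0.7, 'q': array([-1.33741356e+00,  1.30376242e-01,  1.48819194e+00, -5.18639559e-05,
        1.52298707e+00, -8.53861416e-02]), 'dq': array([-0.0005131 ,  0.00096442, -0.00088824, -0.00042968,  0.00103735,
        0.00113277]), 'joint_torque': array([-7.02969101e-04, -5.59584045e+01, -4.91950643e+01,  7.66868424e-02,
        2.22838379e-02,  4.01783097e-05]), 'tool_pos': array([ 0.1880513 , -0.56978412,  0.19535385]), 'orientation': array([ 2.04913127,  0.32936173, -2.04923276]), 'force': array([-0.35219953, -0.25552292, -0.11726065]), 'wrist_torque': array([-0.01441243,  0.03280985,  0.05893811]), 'opening': 0.09289696933094756}
```

View pics/side0.png

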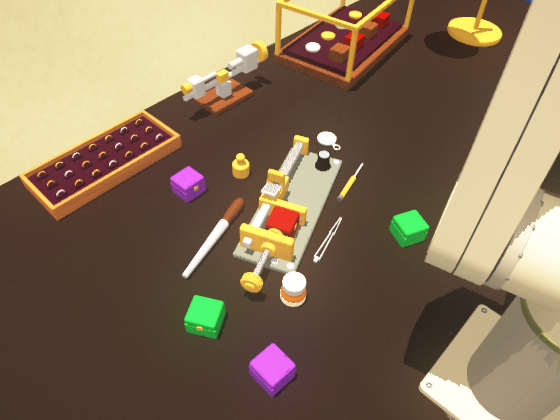

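View pics/top0.png

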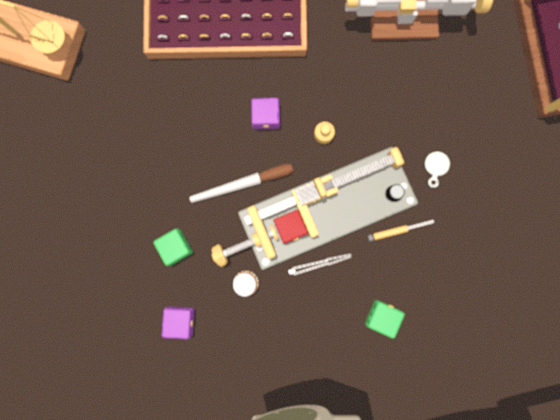

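The side and top views show the clamp with the red box at about (291,226) in the top picture. The bar runs toward the upper right, with the finger stop near (325,187) and the end post at (397,158). I'll zoom in and triangulate.

```bash
cat > h.py <<'E'
import numpy as np,cv2
from plant import robot
def cal(c):
    k=robot.get_calibration(c);K=np.array([[k['fx'],0,k['cx']],[0,k['fy'],k['cy']],[0,0,1]]);return K,np.array(k['distortion']),k['R'],k['t']
def ray(c,p):
    K,d,R,t=cal(c);u=cv2.undistortPoints(np.array([[p]],float),K,d)[0,0]
    return -R.T@t,R.T@np.array([u[0],u[1],1])
def atz(c,p,z):
    o,v=ray(c,p);return o+v*(z-o[2])/v[2]
def tri(p,q):
    (a,u),(b,v)=ray("side",p),ray("top",q)
    s=np.linalg.lstsq(np.c_[u,-v],b-a,rcond=None)[0];A,B=a+u*s[0],b+v*s[1]
    return (A+B)/2,np.linalg.norm(A-B)
def proj(c,X):
    K,d,R,t=cal(c);return cv2.projectPoints(np.array(X,float).reshape(-1,1,3),cv2.Rodrigues(R)[0],t,K,d)[0][:,0]
E
python3 - <<'E'
from h import *
np.set_printoptions(precision=4,suppress=True)
t=cv2.imread("pics/top0.png");s=cv2.imread("pics/side0.png")
cv2.imwrite("pics/topz.png",cv2.resize(t[140:270,215:425],None,fx=3.8,fy=3.8,interpolation=cv2.INTER_CUBIC))
cv2.imwrite("pics/sidez.png",cv2.resize(s[125:305,225:355],None,fx=3.3,fy=3.3,interpolation=cv2.INTER_CUBIC))
print(tri((274,179),(318,188)),tri((273,186),(306,194)))
E
```

```text
(array([ 0.5601, -0.0277,  0.0751]), np.float64(0.002387647732328912)) (array([ 0.5459, -0.0057,  0.0806]), np.float64(0.0029908853711701666))
```

View pics/topz.png

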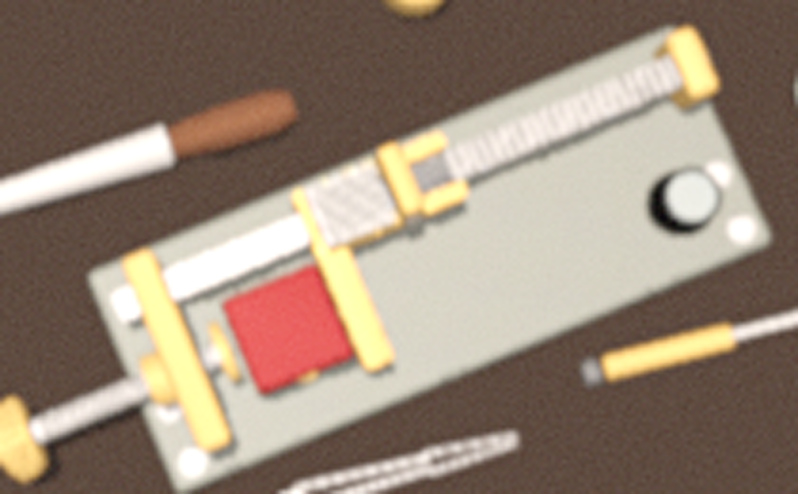

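View pics/sidez.png

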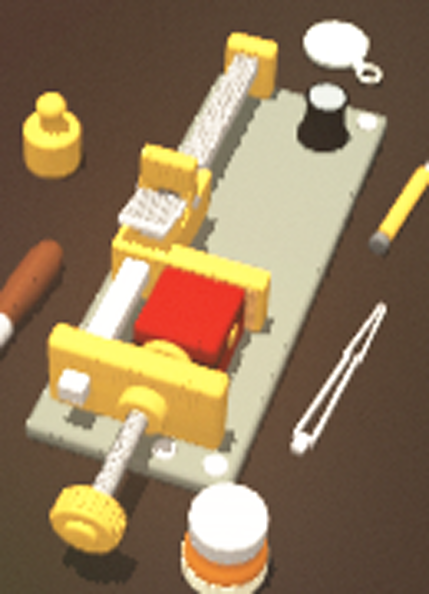

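```bash
cat > fit.py <<'E'
from h import *
from scipy.optimize import least_squares
np.set_printoptions(precision=4,suppress=True)
T=lambda x,y:(215+(x+.5)/3.8-.5,140+(y+.5)/3.8-.5)
S=lambda x,y:(225+(x+.5)/3.3-.5,125+(y+.5)/3.3-.5)
bed={(-.14,.065):T(90,275),(-.14,-.065):T(182,490),(.21,-.065):T(771,238),(.21,.065):T(675,28)}
P=np.array([[*k,.014] for k in bed]);pt=np.array(list(bed.values()))
Ps=np.array([[-.14,.065,.014],[.21,-.065,.014]]);ps=np.array([S(27,425),S(386,118)])
def W(p,X):
    c,s=np.cos(p[2]),np.sin(p[2]);return np.c_[p[0]+c*X[:,0]-s*X[:,1],p[1]+s*X[:,0]+c*X[:,1],X[:,2]]
f=lambda p:np.r_[(proj("top",W(p,P))-pt).ravel(),(proj("side",W(p,Ps))-ps).ravel()]
r=least_squares(f,[.53,0,-1.2]);p=r.x;print(p,f(p).round(1))
def jx(p,c,px,z):
    X=atz(c,px,z);d=X[:2]-p[:2];c_,s=np.cos(p[2]),np.sin(p[2]);return np.array([c_*d[0]+s*d[1],-s*d[0]+c_*d[1]])
if __name__=="__main__":
    for n,q in dict(padL=T(312,200),padRearTop=T(386,165),padFrontR=T(335,250),padRearR=T(402,215)).items(): print(n,jx(p,"top",q,.074))
    print("stop top front edge",jx(p,"top",T(379,148),.095),jx(p,"top",T(405,213),.095), "back",jx(p,"top",T(395,142),.095),jx(p,"top",T(421,205),.095))
    print("jaw arm top front?",jx(p,"top",T(360,368),.06),jx(p,"top",T(393,358),.06))
    print("side stop upper corners",jx(p,"side",S(141,148),.095),jx(p,"side",S(195,158),.095))
    print("side pad front",jx(p,"side",S(119,219),.08),jx(p,"side",S(166,235),.08))
    print("mark pts",jx(p,"top",(318,188),.082),jx(p,"top",(306,194),.073),jx(p,"side",(274,179),.082),jx(p,"side",(273,186),.073))
    for n,q in dict(tip=(.19,0)).items(): pass
E
python3 fit.py
```

```text
[ 0.513  -0.0187 -1.1747] [-1.1 -0.1 -0.8  1.6  1.1  0.4 -0.1 -1.5 -0.7 -0.5  1.2 -1.2]
padL [-0.0145  0.0477]
padRearTop [0.0276 0.0493]
padFrontR [-0.0139  0.0194]
padRearR [0.0248 0.0223]
stop top front edge [0.0256 0.0564] [0.0244 0.0211] back [0.0342 0.056 ] [0.0333 0.0216]
jaw arm top front? [-0.0256 -0.0408] [-0.0079 -0.0428]
side stop upper corners [0.028  0.0568] [0.032  0.0225]
side pad front [-0.021  0.052] [-0.0231  0.0206]
mark pts [0.0261 0.0382] [0.0008 0.0375] [0.0195 0.0388] [0.0082 0.0365]
```

```bash
python3 - <<'E'
from fit import *
from scipy.spatial.transform import Rotation as Ro
s=robot.read_state();M=Ro.from_rotvec(s['orientation']).as_matrix();print(M)
a=np.degrees(np.arctan2(M[1,1],M[0,1]));g=np.degrees(p[2])+90;print("tool y",a,"goal",g,"roll",g-a)
w=W(p,np.array([[.009,.038,.1],[.14,.038,.1]]));print(w,w[0]-s['tool_pos'],(w[0]-s['tool_pos'])/.03)
print("dir",np.cos(p[2]),np.sin(p[2]))
E
```

```text
[ 0.513  -0.0187 -1.1747] [-1.1 -0.1 -0.8  1.6  1.1  0.4 -0.1 -1.5 -0.7 -0.5  1.2 -1.2]
[[-0.      0.3134 -0.9496]
 [-0.     -0.9496 -0.3134]
 [-1.      0.      0.0001]]
tool y -71.735744620003 goal 22.693788412430877 roll 94.42953303243388
[[ 0.5516 -0.0124  0.1   ]
 [ 0.6021 -0.1332  0.1   ]] [ 0.3635  0.5574 -0.0954] [12.1172 18.5804 -3.1785]
dir 0.3858060252531943 -0.922579921133303
```

>>> play_rows(
  plan=[
    {"slide": [0.606,0.929,0],"roll": 0.59,"fingers": -1},
    {"slide": [0.606,0.929,0],"roll": 0.59,"fingers": -1},
    {"slide": [0.606,0.929,0],"roll": 0.59,"fingers": -1},
    {"slide": [0.606,0.929,0],"roll": 0.59,"fingers": -1},
    {"slide": [0.606,0.929,0],"roll": 0.59,"fingers": -1},
    {"slide": [0.606,0.929,0],"roll": 0.59,"fingers": -1},
    {"slide": [0.606,0.929,0],"roll": 0.59,"fingers": -1},
    {"slide": [0.606,0.929,0],"roll": 0.59,"fingers": -1},
    {"slide": [0.606,0.929,0],"roll": 0.59,"fingers": -1},
    {"slide": [0.606,0.929,0],"roll": 0.59,"fingers": -1},
    {"slide": [0.606,0.929,0],"roll": 0.59,"fingers": -1},
    {"slide": [0.606,0.929,0],"roll": 0.59,"fingers": -1},
    {"slide": [0.606,0.929,0],"roll": 0.59,"fingers": -1},
    {"slide": [0.606,0.929,0],"roll": 0.59,"fingers": -1},
    {"slide": [0.606,0.929,0],"roll": 0.59,"fingers": -1},
    {"slide": [0.606,0.929,0],"roll": 0.59,"fingers": -1},
    {"slide": [0.606,0.929,0],"roll": 0.59,"fingers": -1},
    {"slide": [0.606,0.929,0],"roll": 0.59,"fingers": -1},
    {"slide": [0.606,0.929,0],"roll": 0.59,"fingers": -1},
    {"slide": [0.606,0.929,0],"roll": 0.59,"fingers": -1},
  ],
)

```text
t: 3.2
tool_pos: [0.5522, -0.0114, 0.1954]
orientation: [0.911, 1.371, -0.911]
force: [0.6, -1.1, 0.2]
opening: 0.0004
```

>>> play_rows(
  plan=[
    {"slide": [0,0,-0.9],"roll": 0,"fingers": -1},
    {"slide": [0,0,-0.9],"roll": 0,"fingers": -1},
    {"slide": [0,0,-0.9],"roll": 0,"fingers": -1},
    {"slide": [0,0,0],"roll": 0,"fingers": -1},
    {"slide": [0,0,0],"roll": 0,"fingers": -1},
  ],
)

```text
t: 3.82
tool_pos: [0.5523, -0.0125, 0.1155]
orientation: [0.913, 1.37, -0.912]
force: [0.2, 0.8, 0.9]
opening: 0.0005
```

```bash
python3 - <<'E'
from fit import *
from scipy.spatial.transform import Rotation as Ro
s=robot.read_state();M=Ro.from_rotvec(s['orientation']).as_matrix();print(s['t'],s['tool_pos'],s['force'],s['opening'],M[:,1],s['q'])
for c,(a,b,e,d) in dict(top=(140,270,215,425),side=(105,305,215,355)).items():
    im=np.ascontiguousarray(robot.read_camera(c)[:,:,::-1])
    cv2.imwrite(f"pics/{c}1.png",cv2.resize(im[a:b,e:d],None,fx=3,fy=3,interpolation=cv2.INTER_CUBIC))
    print(c,proj(c,s['tool_pos']))
E
```

```text
[ 0.513  -0.0187 -1.1747] [-1.1 -0.1 -0.8  1.6  1.1  0.4 -0.1 -1.5 -0.7 -0.5  1.2 -1.2]
3.825 [ 0.5523 -0.0125  0.1155] [0.1924 0.7568 0.8834] 0.0005481663660204623 [0.9228 0.3853 0.001 ] [-0.1154  0.0527  1.7183  0.      1.3694 -0.5109]
top [[310.7909 189.0719]]
side [[272.6125 170.1721]]
```

View pics/side1.png

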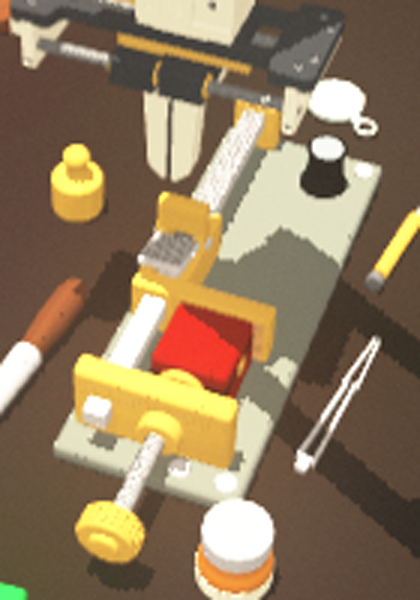

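View pics/top1.png

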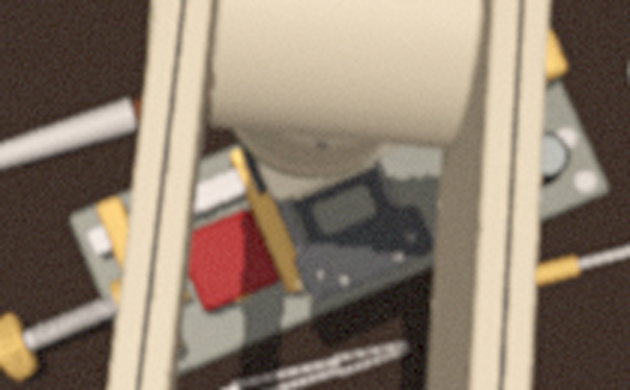

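The side view shows the shut fingertips at zoom (172,178), about 5 px above where the calibrated TCP should appear, (173,196). I'll check that against an overlay.

```bash
python3 - <<'E'
from fit import *
from scipy.spatial.transform import Rotation as Ro
s=robot.read_state();M=Ro.from_rotvec(s['orientation']).as_matrix();tp=s['tool_pos']
im=np.ascontiguousarray(robot.read_camera("side")[:,:,::-1])
z=6;a,e=130,225
o=cv2.resize(im[a:a+95,e:e+110],None,fx=z,fy=z,interpolation=cv2.INTER_CUBIC)
def dot(X,col):
    for q in proj("side",X): cv2.circle(o,tuple(int(round(v)) for v in ((q-[e,a]+.5)*z)),3,col,-1)
dot([tp+M@[0,y,zz] for y in(-.0175,.0175) for zz in(-.0075,.0075)],(0,0,255)); dot([tp],(255,0,255)); dot([tp-M[:,0]*k*.01 for k in range(1,6)],(0,255,0))
# stop face corners (face x .026), end post top
dot(W(p,np.array([[.026,.038+y,zz] for y in(-.018,.018) for zz in(.069,.095)])),(255,0,0))
dot(W(p,np.array([[.190,.038,.058],[.21,.065,.014],[.21,-.065,.014]])),(255,255,0))
cv2.imwrite("pics/side2.png",o)
E
```

```text
[ 0.513  -0.0187 -1.1747] [-1.1 -0.1 -0.8  1.6  1.1  0.4 -0.1 -1.5 -0.7 -0.5  1.2 -1.2]
```

View pics/side2.png

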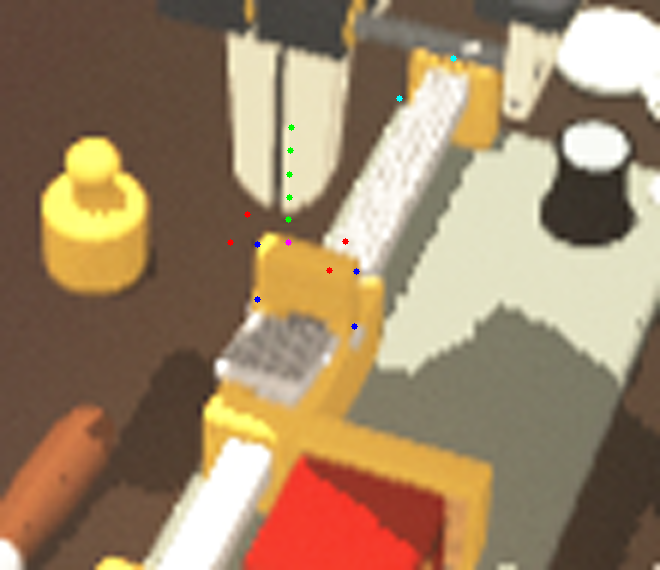

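>>> play_rows(
  plan=[
    {"slide": [0,0,-0.4],"roll": 0,"fingers": -1},
    {"slide": [0,0,0],"roll": 0,"fingers": -1},
    {"slide": [0,0,0],"roll": 0,"fingers": -1},
  ],
)

```text
t: 4.35
tool_pos: [0.5515, -0.0123, 0.1021]
orientation: [0.913, 1.371, -0.913]
force: [0.9, 0.6, 0.4]
opening: 0.0005
```

```bash
cat > look.py <<'E'
import sys
from fit import *
from scipy.spatial.transform import Rotation as Ro
s=robot.read_state();M=Ro.from_rotvec(s['orientation']).as_matrix();tp=s['tool_pos']
d=tp[:2]-p[:2];c,sn=np.cos(p[2]),np.sin(p[2])
print(s['t'],tp,s['force'],"clampxy",c*d[0]+sn*d[1],-sn*d[0]+c*d[1],"f along",c*s['force'][0]+sn*s['force'][1])
im=np.ascontiguousarray(robot.read_camera("side")[:,:,::-1])
z=6;a,e=int(sys.argv[2]),int(sys.argv[3])
o=cv2.resize(im[a:a+95,e:e+110],None,fx=z,fy=z,interpolation=cv2.INTER_CUBIC)
for X,col in((tp,(255,0,255)),):
    q=proj("side",X)[0];cv2.circle(o,tuple(int(round(v)) for v in ((q-[e,a]+.5)*z)),2,col,-1)
cv2.imwrite(f"pics/{sys.argv[1]}.png",o)
E
python3 look.py s3 130 225
```

```text
[ 0.513  -0.0187 -1.1747] [-1.1 -0.1 -0.8  1.6  1.1  0.4 -0.1 -1.5 -0.7 -0.5  1.2 -1.2]
4.35 [ 0.5515 -0.0123  0.1021] [0.9326 0.5951 0.3733] clampxy 0.008928784342261051 0.037912812972157095 f along -0.18922864129401834
```

View pics/s3.png

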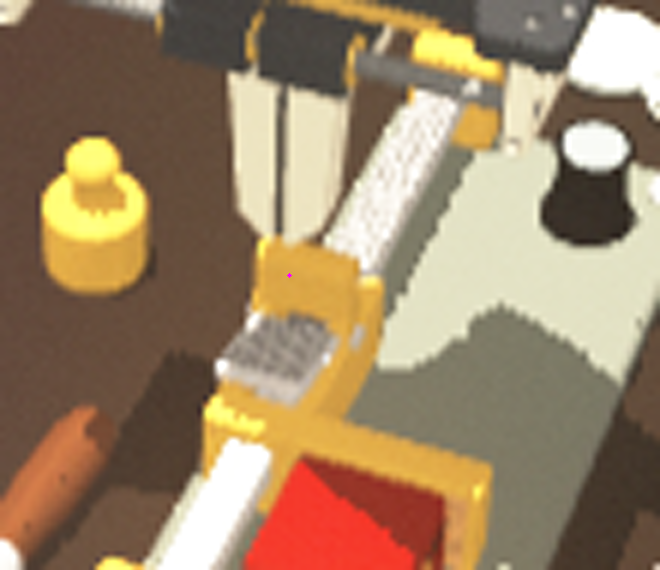

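The fingertip at (285,243) may be hidden behind the stop's top edge, so I can't yet trust where it is relative to the stop. I'll back off 12 mm toward the fixed jaw, which is over the pad either way, then lower and look.

>>> play_rows(
  plan=[
    {"slide": [-0.154,0.369,0],"roll": 0,"fingers": -1},
    {"slide": [0,0,-0.3],"roll": 0,"fingers": -1},
    {"slide": [0,0,-0.1],"roll": 0,"fingers": -1},
    {"slide": [0,0,0],"roll": 0,"fingers": -1},
    {"slide": [0,0,0],"roll": 0,"fingers": -1},
  ],
)

```text
t: 5.03
tool_pos: [0.5471, -0.0014, 0.0904]
orientation: [0.913, 1.371, -0.913]
force: [-0.1, -0.2, -0.2]
opening: 0.0008
```

```bash
python3 look.py s4 130 225
```

```text
[ 0.513  -0.0187 -1.1747] [-1.1 -0.1 -0.8  1.6  1.1  0.4 -0.1 -1.5 -0.7 -0.5  1.2 -1.2]
5.025 [ 0.5471 -0.0014  0.0904] [-0.0637 -0.2186 -0.2408] clampxy -0.0028217115804394476 0.03814330759969528 f along 0.17707737061287704
```

View pics/s4.png

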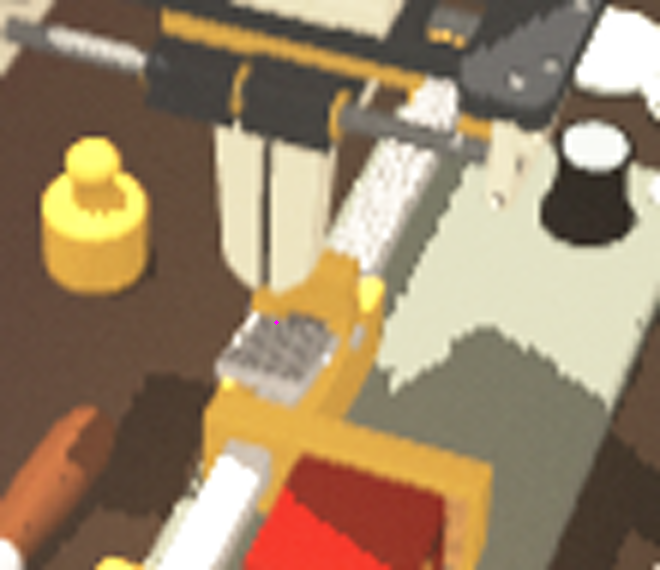

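The finger now clearly sits in front of the stop, with its tip at (268,290) hanging over the pad. Next I'll descend in small steps and find the pad by force.

>>> play_rows(
  plan=[
    {"slide": [0,0,-0.3],"roll": 0,"fingers": -1},
    {"slide": [0,0,-0.1],"roll": 0,"fingers": -1},
    {"slide": [0,0,0],"roll": 0,"fingers": -1},
    {"slide": [0,0,0],"roll": 0,"fingers": -1},
  ],
)

```text
t: 5.58
tool_pos: [0.5471, -0.0013, 0.0784]
orientation: [0.913, 1.371, -0.913]
force: [0.5, 0.1, -0.4]
opening: 0.0005
```

>>> play_rows(
  plan=[
    {"slide": [0,0,-0.1],"roll": 0,"fingers": -1},
    {"slide": [0,0,0],"roll": 0,"fingers": -1},
  ],
)

```text
t: 5.82
tool_pos: [0.5469, -0.0013, 0.0751]
orientation: [0.913, 1.371, -0.913]
force: [-0.3, 0.4, 0.4]
opening: 0.0005
```

>>> play_rows(
  plan=[
    {"slide": [0,0,-0.1],"roll": 0,"fingers": -1},
    {"slide": [0,0,0],"roll": 0,"fingers": -1},
  ],
)

```text
t: 6.08
tool_pos: [0.5468, -0.0013, 0.072]
orientation: [0.913, 1.371, -0.913]
force: [0.4, -0.2, -0.1]
opening: 0.0003
```

```bash
python3 look.py s5 130 225
```

```text
[ 0.513  -0.0187 -1.1747] [-1.1 -0.1 -0.8  1.6  1.1  0.4 -0.1 -1.5 -0.7 -0.5  1.2 -1.2]
6.075 [ 0.5468 -0.0013  0.072 ] [ 0.3548 -0.2016 -0.0688] clampxy -0.003071991154657965 0.03790521443697284 f along 0.32283627642652235
```

View pics/s5.png

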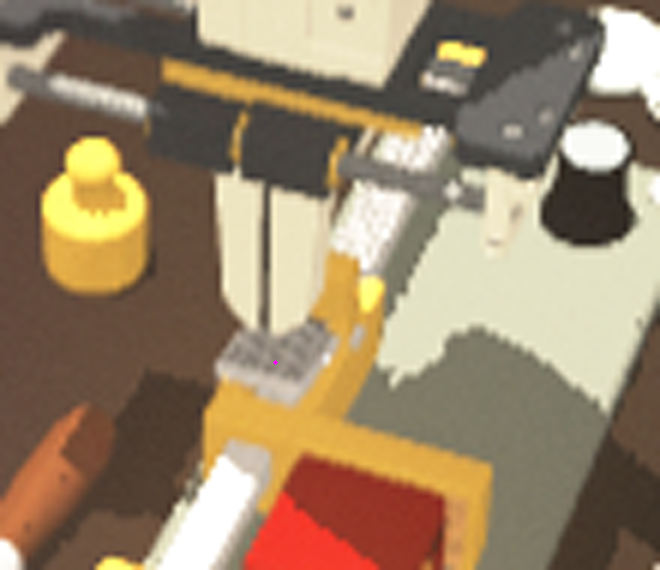

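>>> play_rows(
  plan=[
    {"slide": [0,0,-0.1],"roll": 0,"fingers": -1},
    {"slide": [0,0,0],"roll": 0,"fingers": -1},
  ],
)

```text
t: 6.38
tool_pos: [0.5468, -0.0013, 0.069]
orientation: [0.913, 1.371, -0.913]
force: [-0.1, 0.1, 0.4]
opening: 0.0006
```

>>> play_rows(
  plan=[
    {"slide": [0,0,-0.1],"roll": 0,"fingers": -1},
    {"slide": [0,0,0],"roll": 0,"fingers": -1},
  ],
)

```text
t: 6.62
tool_pos: [0.5468, -0.0013, 0.066]
orientation: [0.913, 1.371, -0.913]
force: [-0.2, -0.8, -0.3]
opening: 0.0004
```

>>> play_rows(
  plan=[
    {"slide": [0,0,-0.1],"roll": 0,"fingers": -1},
    {"slide": [0,0,0],"roll": 0,"fingers": -1},
  ],
)

```text
t: 6.88
tool_pos: [0.5468, -0.0013, 0.063]
orientation: [0.913, 1.371, -0.913]
force: [-0.3, 0.5, -0.8]
opening: 0.0005
```

```bash
python3 look.py s6 130 225
```

```text
[ 0.513  -0.0187 -1.1747] [-1.1 -0.1 -0.8  1.6  1.1  0.4 -0.1 -1.5 -0.7 -0.5  1.2 -1.2]
6.875 [ 0.5468 -0.0013  0.063 ] [-0.3121  0.4845 -0.8401] clampxy -0.0030672821451464983 0.03788498070890374 f along -0.567342857585629
```

View pics/s6.png

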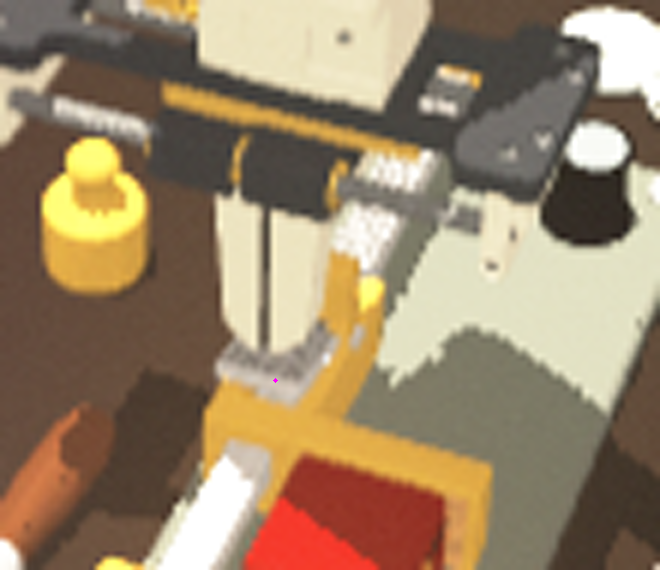

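>>> play_rows(
  plan=[
    {"slide": [0,0,-0.08],"roll": 0,"fingers": -1},
    {"slide": [0,0,0],"roll": 0,"fingers": -1},
  ],
)

```text
t: 7.18
tool_pos: [0.5469, -0.0013, 0.0607]
orientation: [0.913, 1.371, -0.913]
force: [-0.4, 0.6, -0.1]
opening: 0.001
```

>>> play_rows(
  plan=[
    {"slide": [0,0,-0.08],"roll": 0,"fingers": -1},
    {"slide": [0,0,0],"roll": 0,"fingers": -1},
  ],
)

```text
t: 7.42
tool_pos: [0.5469, -0.0013, 0.0582]
orientation: [0.913, 1.371, -0.913]
force: [-1.0, -1.0, -0.7]
opening: 0.0005
```

>>> play_rows(
  plan=[
    {"slide": [0,0,-0.08],"roll": 0,"fingers": -1},
    {"slide": [0,0,0],"roll": 0,"fingers": -1},
  ],
)

```text
t: 7.68
tool_pos: [0.5469, -0.0013, 0.0559]
orientation: [0.913, 1.371, -0.913]
force: [0.7, -0.7, -0.3]
opening: 0.0007
```

```bash
python3 look.py s7 130 225
```

```text
[ 0.513  -0.0187 -1.1747] [-1.1 -0.1 -0.8  1.6  1.1  0.4 -0.1 -1.5 -0.7 -0.5  1.2 -1.2]
7.675 [ 0.5469 -0.0013  0.0559] [ 0.7144 -0.7178 -0.2806] clampxy -0.0030701671546679386 0.0379443837699356 f along 0.9378605143469718
```

View pics/s7.png

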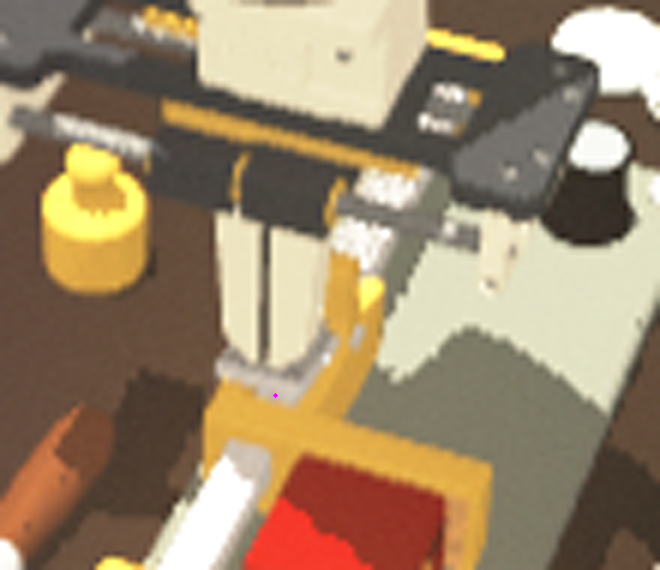

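```bash
python3 - <<'E'
from fit import *
for nm,q in dict(now=(265,370),s4=(268,290)).items():
  px=(225+q[0]/6-.5,130+q[1]/6-.5)
  print(nm,[ (z,jx(p,"side",px,z)) for z in (.056,.066,.07,.074,.078,.09,.1)])
for n,q in dict(padfrontleft=(217,367),padfrontright=(283,402),padrearright=(335,335),stopfootR=(355,318)).items():
  px=(225+q[0]/6-.5,130+q[1]/6-.5);print(n,[(z,jx(p,"side",px,z)) for z in(.066,.07,.08)])
r=robot.mark_of("side","thumb_pad");print([(d['p'],d['point']) for d in r]);print([(d['p'],d['point']) for d in robot.mark_of("side","finger_stop")])
E
```

```text
[ 0.513  -0.0187 -1.1747] [-1.1 -0.1 -0.8  1.6  1.1  0.4 -0.1 -1.5 -0.7 -0.5  1.2 -1.2]
now [(0.056, array([0.0067, 0.0453])), (0.066, array([-0.0026,  0.0418])), (0.07, array([-0.0062,  0.0404])), (0.074, array([-0.0099,  0.0391])), (0.078, array([-0.0136,  0.0377])), (0.09, array([-0.0247,  0.0335])), (0.1, array([-0.034 ,  0.0301]))]
s4 [(0.056, array([0.0444, 0.0587])), (0.066, array([0.0347, 0.0551])), (0.07, array([0.0307, 0.0536])), (0.074, array([0.0268, 0.0522])), (0.078, array([0.0229, 0.0507])), (0.09, array([0.0112, 0.0463])), (0.1, array([0.0014, 0.0427]))]
padfrontleft [(0.066, array([-0.0073,  0.0576])), (0.07, array([-0.011 ,  0.0561])), (0.08, array([-0.0202,  0.0525]))]
padfrontright [(0.066, array([-0.0145,  0.0307])), (0.07, array([-0.0181,  0.0294])), (0.08, array([-0.0272,  0.0261]))]
padrearright [(0.066, array([0.0223, 0.0254])), (0.07, array([0.0185, 0.0241])), (0.08, array([0.0089, 0.0209]))]
stopfootR [(0.066, array([0.0328, 0.0219])), (0.07, array([0.0289, 0.0206])), (0.08, array([0.0192, 0.0174]))]
[(0.45, [270.4, 185.3])]
[(0.79, [273.6, 176.7])]
```

>>> play_rows(
  plan=[
    {"slide": [0,0,-0.06],"roll": 0,"fingers": -1},
    {"slide": [0,0,0],"roll": 0,"fingers": -1},
  ],
)

```text
t: 8.07
tool_pos: [0.5469, -0.0013, 0.0541]
orientation: [0.913, 1.371, -0.913]
force: [-0.4, 0.6, -1.0]
opening: 0.0002
```

```bash
python3 look.py s8 130 225; python3 -c "
from plant import robot;print(robot.tcp_to_grasp,robot.read_state()['joint_torque'],[a for a in dir(robot) if a[0]!='_'])"
```

```text
[ 0.513  -0.0187 -1.1747] [-1.1 -0.1 -0.8  1.6  1.1  0.4 -0.1 -1.5 -0.7 -0.5  1.2 -1.2]
8.075 [ 0.5469 -0.0013  0.0541] [-0.3853  0.5788 -0.986 ] clampxy -0.00304936216365927 0.03799119668785195 f along -0.6825869910366442
0.0188 [-9.72978960e-04 -5.06083632e+01 -4.52953327e+01  5.85673330e-02
  3.85233108e-02 -3.10035637e-05] ['IKError', 'boxes_of', 'close_job', 'get_calibration', 'mark_of', 'read_camera', 'read_state', 'regions_of', 'tcp_to_grasp']
```

View pics/s8.png

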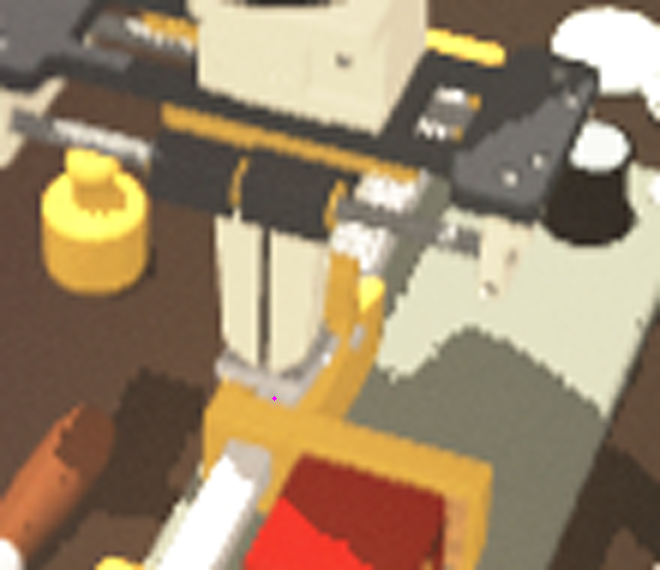

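>>> play_rows(
  plan=[
    {"slide": [0,0,-0.06],"roll": 0,"fingers": -1},
    {"slide": [0,0,0],"roll": 0,"fingers": -1},
  ],
)

```text
t: 8.38
tool_pos: [0.5472, -0.0012, 0.0526]
orientation: [0.913, 1.371, -0.913]
force: [-0.3, -1.1, 1.2]
opening: 0.0006
```

>>> play_rows(
  plan=[
    {"slide": [0,0,-0.06],"roll": 0,"fingers": -1},
    {"slide": [0,0,0],"roll": 0,"fingers": -1},
  ],
)

```text
t: 8.62
tool_pos: [0.5472, -0.0012, 0.0508]
orientation: [0.913, 1.371, -0.913]
force: [-0.1, 0.6, 2.8]
opening: 0.0008
```

```bash
python3 look.py s9 130 225
```

```text
[ 0.513  -0.0187 -1.1747] [-1.1 -0.1 -0.8  1.6  1.1  0.4 -0.1 -1.5 -0.7 -0.5  1.2 -1.2]
8.625 [ 0.5472 -0.0012  0.0508] [-0.1261  0.6435  2.8215] clampxy -0.003008991764688834 0.038322332864104115 f along -0.6423068549292921
```

View pics/s9.png

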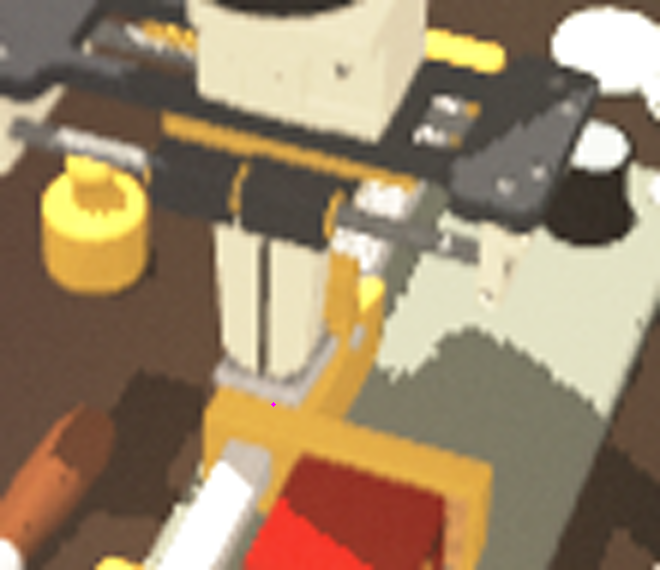

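Force contact began at TCP z of about 0.053, so the reported TCP sits about 20 mm below the visible tips. From here I'll work relative to contact. First I'll check that the white stub on the gripper clears the loupe, then finish the press.

```bash
python3 - <<'E'
from fit import *
for n,q in dict(stub=(488,303),stubtop=(500,235)).items():
    px=(225+q[0]/6-.5,130+q[1]/6-.5)
    print(n,[(z,jx(p,"side",px,z)) for z in(.06,.08,.1,.12,.14,.16)])
for n,q in dict(loupe=(598,140)).items():
    px=(225+q[0]/6-.5,130+q[1]/6-.5);print(n,jx(p,"side",px,.05))
print(jx(p,"top",(396.5,192),.05))
E
```

```text
[ 0.513  -0.0187 -1.1747] [-1.1 -0.1 -0.8  1.6  1.1  0.4 -0.1 -1.5 -0.7 -0.5  1.2 -1.2]
stub [(0.06, array([ 0.0634, -0.0174])), (0.08, array([ 0.0432, -0.0225])), (0.1, array([ 0.023 , -0.0277])), (0.12, array([ 0.0028, -0.0328])), (0.14, array([-0.0174, -0.038 ])), (0.16, array([-0.0376, -0.0431]))]
stubtop [(0.06, array([ 0.0987, -0.0104])), (0.08, array([ 0.0775, -0.0158])), (0.1, array([ 0.0563, -0.0211])), (0.12, array([ 0.0351, -0.0264])), (0.14, array([ 0.0139, -0.0318])), (0.16, array([-0.0073, -0.0371]))]
loupe [ 0.174 -0.026]
[ 0.1691 -0.0279]
```

>>> play_rows(
  plan=[
    {"slide": [0,0,-0.06],"roll": 0,"fingers": -1},
    {"slide": [0,0,-0.06],"roll": 0,"fingers": -1},
    {"slide": [0,0,0],"roll": 0,"fingers": -1},
  ],
)

```text
t: 9.05
tool_pos: [0.5471, -0.0012, 0.047]
orientation: [0.913, 1.371, -0.913]
force: [0.3, 0.6, 3.4]
opening: 0.0007
```

>>> play_rows(
  plan=[
    {"slide": [0,0,-0.05],"roll": 0,"fingers": -1},
    {"slide": [0,0,0],"roll": 0,"fingers": -1},
  ],
)

```text
t: 9.3
tool_pos: [0.5471, -0.0012, 0.0456]
orientation: [0.913, 1.371, -0.913]
force: [-1.1, 1.8, 3.2]
opening: 0.0009
```

>>> play_rows(
  plan=[
    {"slide": [0,0,-0.05],"roll": 0,"fingers": -1},
    {"slide": [0,0,0],"roll": 0,"fingers": -1},
  ],
)

```text
t: 9.55
tool_pos: [0.5471, -0.0013, 0.0441]
orientation: [0.913, 1.371, -0.913]
force: [-0.3, 1.8, 3.4]
opening: 0.0008
```

```bash
python3 look.py s10 130 225
```

```text
[ 0.513  -0.0187 -1.1747] [-1.1 -0.1 -0.8  1.6  1.1  0.4 -0.1 -1.5 -0.7 -0.5  1.2 -1.2]
9.55 [ 0.5471 -0.0013  0.0441] [-0.2914  1.8143  3.3579] clampxy -0.0029417038324311678 0.03817300032334169 f along -1.7862558277463398
```

View pics/s10.png

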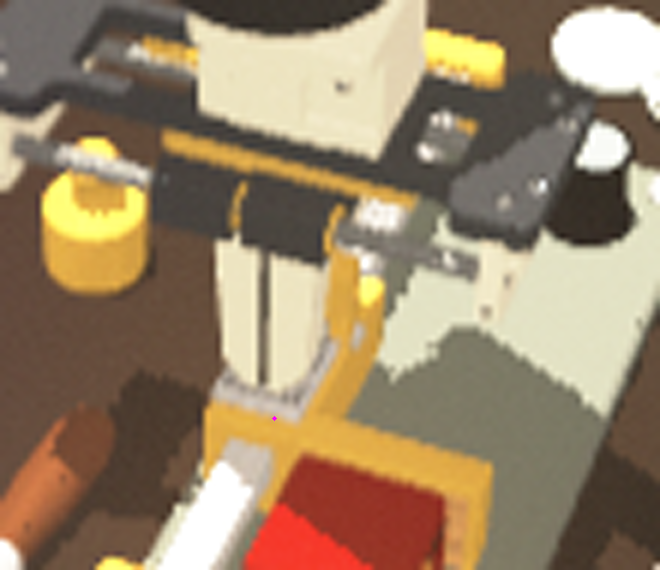

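The pad is tilting down: its front rim is now at about (262,400), from (262,385). Force is 3.4 N, so I'll keep pressing until the hard stop.

>>> play_rows(
  plan=[
    {"slide": [0,0,-0.05],"roll": 0,"fingers": -1},
    {"slide": [0,0,0],"roll": 0,"fingers": -1},
  ],
)

```text
t: 9.85
tool_pos: [0.5472, -0.0014, 0.0429]
orientation: [0.913, 1.37, -0.913]
force: [-0.7, 1.8, 5.3]
opening: 0.0005
```

>>> play_rows(
  plan=[
    {"slide": [0,0,-0.05],"roll": 0,"fingers": -1},
    {"slide": [0,0,0],"roll": 0,"fingers": -1},
  ],
)

```text
t: 10.1
tool_pos: [0.5476, -0.0019, 0.0426]
orientation: [0.913, 1.369, -0.913]
force: [-5.3, 0.1, 14.6]
opening: 0.0008
```

>>> play_rows(
  plan=[
    {"slide": [0.04,-0.09,0.01],"roll": 0,"fingers": -1},
    {"slide": [0.077,-0.185,0.01],"roll": 0,"fingers": -1},
    {"slide": [0.077,-0.185,0],"roll": 0,"fingers": -1},
    {"slide": [0.077,-0.185,0],"roll": 0,"fingers": -1},
  ],
)

```text
t: 10.6
tool_pos: [0.5555, -0.0212, 0.0427]
orientation: [0.913, 1.37, -0.913]
force: [-3.7, 0.8, 12.5]
opening: 0.0006
```

```bash
python3 look.py s11 130 225
```

```text
[ 0.513  -0.0187 -1.1747] [-1.1 -0.1 -0.8  1.6  1.1  0.4 -0.1 -1.5 -0.7 -0.5  1.2 -1.2]
10.6 [ 0.5555 -0.0212  0.0427] [-3.7377  0.8058 12.4719] clampxy 0.018622510154045147 0.038256481604459644 f along -2.1854287972545543
```

View pics/s11.png

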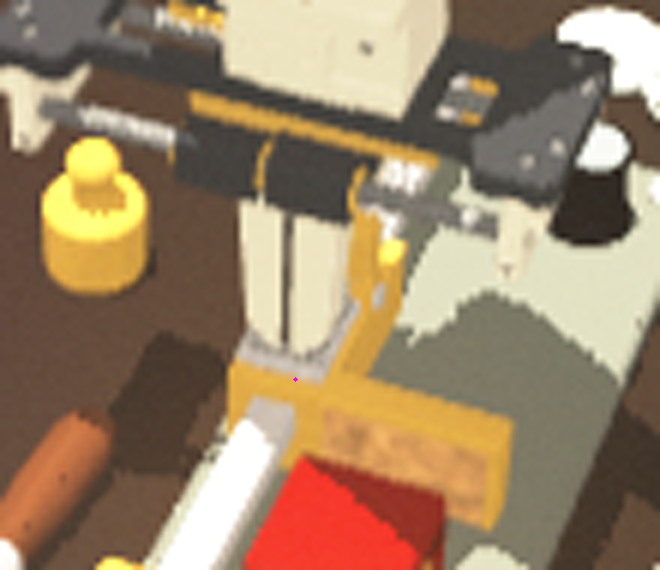

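The jaw is riding along with the pressed finger: its arm has moved from (490,470) to (512,430) and the box stayed put. Carrying on.

>>> play_rows(
  plan=[
    {"slide": [0.103,-0.246,0],"roll": 0,"fingers": -1},
    {"slide": [0.103,-0.246,0],"roll": 0,"fingers": -1},
    {"slide": [0.103,-0.246,0],"roll": 0,"fingers": -1},
    {"slide": [0.103,-0.246,0],"roll": 0,"fingers": -1},
    {"slide": [0.103,-0.246,0],"roll": 0,"fingers": -1},
  ],
)

```text
t: 11.28
tool_pos: [0.5709, -0.0582, 0.0427]
orientation: [0.913, 1.37, -0.913]
force: [-3.5, 1.5, 11.9]
opening: 0.0004
```

>>> play_rows(
  plan=[
    {"slide": [0.103,-0.246,0],"roll": 0,"fingers": -1},
    {"slide": [0.103,-0.246,0],"roll": 0,"fingers": -1},
    {"slide": [0.103,-0.246,0],"roll": 0,"fingers": -1},
    {"slide": [0.103,-0.246,0],"roll": 0,"fingers": -1},
    {"slide": [0,0,0],"roll": 0,"fingers": -1},
  ],
)

```text
t: 11.9
tool_pos: [0.5835, -0.0887, 0.0428]
orientation: [0.912, 1.369, -0.914]
force: [-3.0, -3.3, 9.6]
opening: 0.0004
```

```bash
python3 look.py s12 110 245
```

```text
[ 0.513  -0.0187 -1.1747] [-1.1 -0.1 -0.8  1.6  1.1  0.4 -0.1 -1.5 -0.7 -0.5  1.2 -1.2]
11.9 [ 0.5835 -0.0887  0.0428] [-3.0436 -3.3322  9.5575] clampxy 0.09177048732660692 0.0380083710243424 f along 1.900000453052695
```

View pics/s12.png

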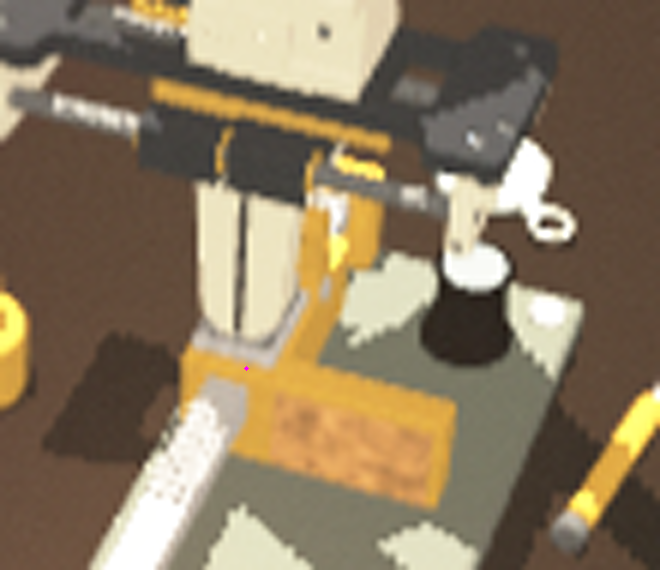

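The jaw has moved about 95 mm and still has a gap to the end post. The stub overlaps the loupe only in the image; it is about 70 mm above it. I'll continue in smaller steps and watch the force along the bar.

>>> play_rows(
  plan=[
    {"slide": [0.077,-0.185,0],"roll": 0,"fingers": -1},
    {"slide": [0.077,-0.185,0],"roll": 0,"fingers": -1},
    {"slide": [0.077,-0.185,0],"roll": 0,"fingers": -1},
  ],
)

```text
t: 12.32
tool_pos: [0.59, -0.1045, 0.0427]
orientation: [0.912, 1.37, -0.914]
force: [-4.4, 0.8, 12.4]
opening: 0.0004
```

>>> play_rows(
  plan=[
    {"slide": [0.051,-0.123,0],"roll": 0,"fingers": -1},
    {"slide": [0.051,-0.123,0],"roll": 0,"fingers": -1},
  ],
)

```text
t: 12.58
tool_pos: [0.5931, -0.1119, 0.0428]
orientation: [0.912, 1.37, -0.914]
force: [-4.7, 2.4, 12.3]
opening: 0.0006
```

```bash
python3 look.py s13 90 250
```

```text
[ 0.513  -0.0187 -1.1747] [-1.1 -0.1 -0.8  1.6  1.1  0.4 -0.1 -1.5 -0.7 -0.5  1.2 -1.2]
12.575 [ 0.5931 -0.1119  0.0428] [-4.6588  2.4302 12.3337] clampxy 0.1168120613775579 0.0379183220737609 f along -4.039419227714301
```

View pics/s13.png

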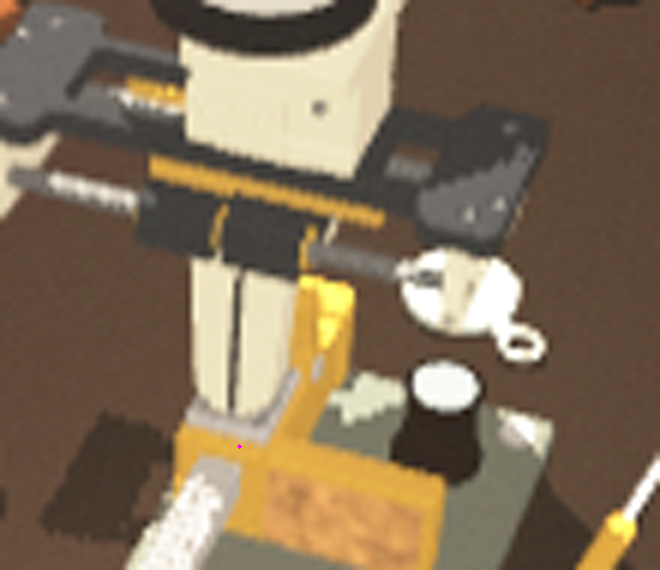

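>>> play_rows(
  plan=[
    {"slide": [0.039,-0.092,0],"roll": 0,"fingers": -1},
    {"slide": [0.039,-0.092,0],"roll": 0,"fingers": -1},
  ],
)

```text
t: 12.88
tool_pos: [0.5953, -0.1174, 0.0428]
orientation: [0.912, 1.37, -0.914]
force: [-4.7, 0.8, 11.0]
opening: 0.0007
```

>>> play_rows(
  plan=[
    {"slide": [0.039,-0.092,0],"roll": 0,"fingers": -1},
    {"slide": [0.039,-0.092,0],"roll": 0,"fingers": -1},
  ],
)

```text
t: 13.12
tool_pos: [0.5975, -0.121, 0.0427]
orientation: [0.914, 1.372, -0.912]
force: [-4.8, 7.2, 14.3]
opening: 0.0003
```

```bash
python3 look.py s14 90 250
```

```text
[ 0.513  -0.0187 -1.1747] [-1.1 -0.1 -0.8  1.6  1.1  0.4 -0.1 -1.5 -0.7 -0.5  1.2 -1.2]
13.125 [ 0.5975 -0.121   0.0427] [-4.8091  7.1623 14.3274] clampxy 0.1269943673276429 0.03849021509379976 f along -8.463160354360074
```

View pics/s14.png

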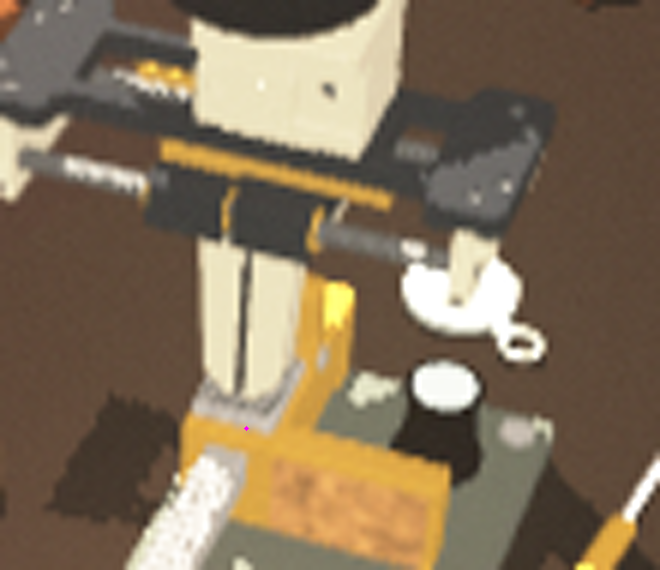

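Force along the bar has risen to 8.5 N and the finger has begun to slip back over the pad, so the jaw seems to be at the post. I'll slide on to bear against the finger stop and confirm.

>>> play_rows(
  plan=[
    {"slide": [0.051,-0.123,0],"roll": 0,"fingers": -1},
    {"slide": [0.051,-0.123,0],"roll": 0,"fingers": -1},
  ],
)

```text
t: 13.42
tool_pos: [0.6009, -0.1282, 0.0428]
orientation: [0.914, 1.372, -0.911]
force: [-4.0, 8.5, 13.3]
opening: 0.0001
```

>>> play_rows(
  plan=[
    {"slide": [0.039,-0.092,0],"roll": 0,"fingers": -1},
    {"slide": [0.039,-0.092,0],"roll": 0,"fingers": -1},
  ],
)

```text
t: 13.68
tool_pos: [0.6033, -0.1338, 0.0428]
orientation: [0.914, 1.372, -0.912]
force: [-3.9, 6.9, 12.8]
opening: 0.0006
```

```bash
python3 look.py s15 90 250
```

```text
[ 0.513  -0.0187 -1.1747] [-1.1 -0.1 -0.8  1.6  1.1  0.4 -0.1 -1.5 -0.7 -0.5  1.2 -1.2]
13.675 [ 0.6033 -0.1338  0.0428] [-3.9341  6.8517 12.7725] clampxy 0.14093996807668482 0.03886461187915739 f along -7.839020327042681
```

View pics/s15.png

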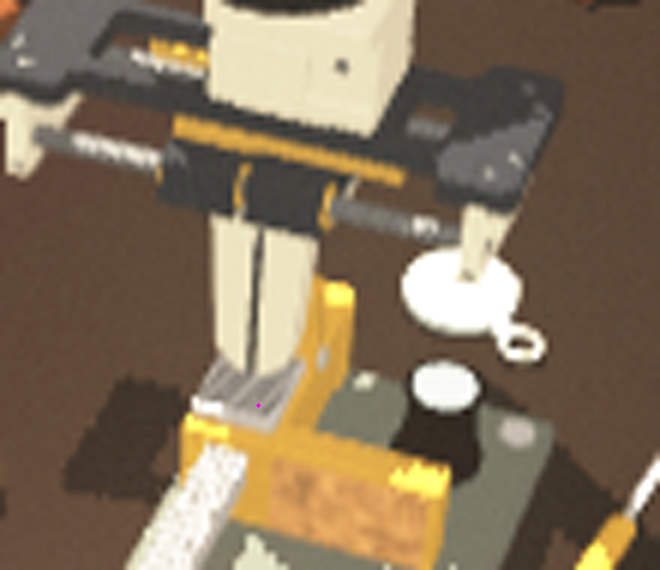

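>>> play_rows(
  plan=[
    {"slide": [0.039,-0.092,0],"roll": 0,"fingers": -1},
    {"slide": [0.039,-0.092,0],"roll": 0,"fingers": -1},
  ],
)

```text
t: 13.98
tool_pos: [0.6032, -0.1338, 0.0428]
orientation: [0.917, 1.382, -0.909]
force: [-22.4, 38.2, 33.6]
opening: 0.0004
```

>>> play_rows(
  plan=[
    {"slide": [0.039,-0.092,0],"roll": 0,"fingers": -1},
    {"slide": [0,0,0],"roll": 0,"fingers": -1},
  ],
)

```text
t: 14.22
tool_pos: [0.6031, -0.1337, 0.0428]
orientation: [0.918, 1.387, -0.907]
force: [-25.5, 42.6, 36.4]
opening: 0.0003
```

```bash
python3 look.py s16 90 250; python3 - <<'E'
from fit import *
for n,q in dict(start=(225+490/6-.5,130+471/6-.5),now=(250+448/6-.5,90+467/6-.5)).items(): print(n,[(z,jx(p,"side",q,z)) for z in(.055,.06,.065,.07)])
E
```

```text
[ 0.513  -0.0187 -1.1747] [-1.1 -0.1 -0.8  1.6  1.1  0.4 -0.1 -1.5 -0.7 -0.5  1.2 -1.2]
14.225 [ 0.6031 -0.1337  0.0428] [-25.5154  42.6158  36.3695] clampxy 0.14082039116214717 0.03869552889859372 f along -49.16051038030983
[ 0.513  -0.0187 -1.1747] [-1.1 -0.1 -0.8  1.6  1.1  0.4 -0.1 -1.5 -0.7 -0.5  1.2 -1.2]
start [(0.055, array([-0.0087, -0.042 ])), (0.06, array([-0.0132, -0.0432])), (0.065, array([-0.0177, -0.0443])), (0.07, array([-0.0222, -0.0454]))]
now [(0.055, array([ 0.1216, -0.0411])), (0.06, array([ 0.1161, -0.0423])), (0.065, array([ 0.1107, -0.0434])), (0.07, array([ 0.1053, -0.0445]))]
```

View pics/s16.png

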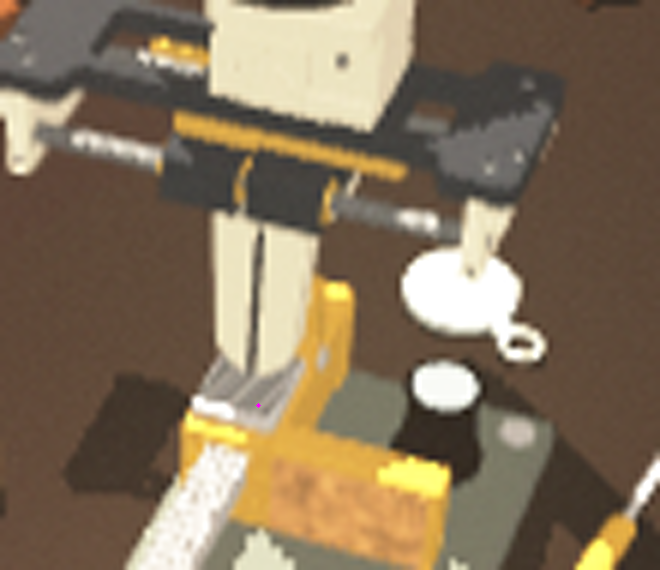

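The finger bears on the stop with 49 N along the bar and nothing moves, so the jaw is hard against the post. I'll take off the sideways push without dragging the jaw forward, then lift straight up.

>>> play_rows(
  plan=[
    {"slide": [-0.051,0.123,0],"roll": 0,"fingers": -1},
    {"slide": [-0.046,0.111,0],"roll": 0,"fingers": -1},
    {"slide": [0,0,0],"roll": 0,"fingers": -1},
  ],
)

```text
t: 14.65
tool_pos: [0.6033, -0.1338, 0.0428]
orientation: [0.914, 1.374, -0.911]
force: [-7.3, 11.5, 15.2]
opening: 0.0005
```

>>> play_rows(
  plan=[
    {"slide": [0,0,0.1],"roll": 0,"fingers": -1},
    {"slide": [0,0,0.2],"roll": 0,"fingers": -1},
    {"slide": [0,0,0.3],"roll": 0,"fingers": -1},
    {"slide": [0,0,0.5],"roll": 0,"fingers": -1},
    {"slide": [0,0,0.8],"roll": 0,"fingers": -1},
    {"slide": [0,0,1],"roll": 0,"fingers": -1},
    {"slide": [0,0,1],"roll": 0,"fingers": -1},
    {"slide": [0,0,1],"roll": 0,"fingers": -1},
    {"slide": [0,0,1],"roll": 0,"fingers": -1},
  ],
)

```text
t: 15.78
tool_pos: [0.6035, -0.1369, 0.2198]
orientation: [0.913, 1.37, -0.914]
force: [0.1, -0.6, -0.4]
opening: 0.0005
```

>>> play_rows(
  plan=[
    {"slide": [-0.3,-0.95,0],"roll": 0,"fingers": -1},
    {"slide": [-0.3,-0.95,0],"roll": 0,"fingers": -1},
    {"slide": [-0.3,-0.95,0],"roll": 0,"fingers": -1},
    {"slide": [-0.3,-0.95,0],"roll": 0,"fingers": -1},
    {"slide": [-0.3,-0.95,0],"roll": 0,"fingers": -1},
    {"slide": [-0.3,-0.95,0],"roll": 0,"fingers": -1},
    {"slide": [-0.3,-0.95,0],"roll": 0,"fingers": -1},
    {"slide": [-0.3,-0.95,0],"roll": 0,"fingers": -1},
    {"slide": [0,0,0],"roll": 0,"fingers": -1},
  ],
)

```text
t: 16.9
tool_pos: [0.5304, -0.3666, 0.2184]
orientation: [0.915, 1.37, -0.916]
force: [0.1, 0.6, 0.7]
opening: 0.0005
```

```bash
python3 - <<'E'
from h import *
s=robot.read_state();print(s['t'],s['tool_pos'],s['force'])
im=[robot.read_camera(c)[:,:,::-1] for c in("side","top")]
cv2.imwrite("pics/f_side.png",cv2.resize(im[0][125:305,225:355],None,fx=3.3,fy=3.3,interpolation=cv2.INTER_CUBIC))
cv2.imwrite("pics/f_top.png",cv2.resize(im[1][100:310,150:460],None,fx=2.5,fy=2.5,interpolation=cv2.INTER_CUBIC))
for c in("side","top"): print([(n,[(round(d['p'],2),d['point']) for d in robot.mark_of(c,n)][:1]) for n in("ring_box","finger_stop","thumb_pad")])
E
```

```text
16.9 [ 0.53038334 -0.36661209  0.2184461 ] [0.06831843 0.55689865 0.68791908]
[('ring_box', [(0.69, [282.4, 231.1])]), ('finger_stop', [(0.67, [293.0, 139.9])]), ('thumb_pad', [(0.55, [326.6, 138.2])])]
[('ring_box', [(0.93, [175.9, 248.6])]), ('finger_stop', [(0.68, [374.8, 163.0])]), ('thumb_pad', [(0.8, [363.0, 168.1])])]
```

View pics/f_side.png

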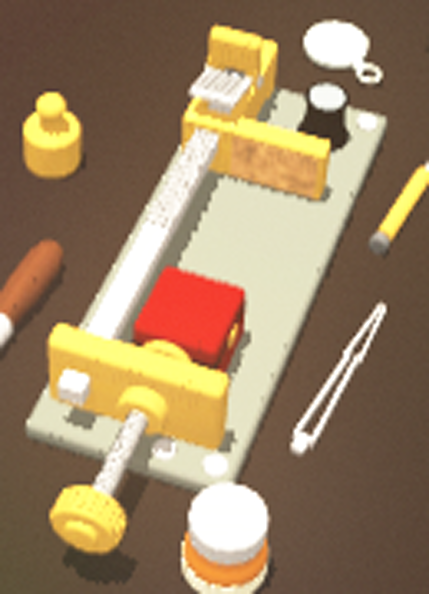

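View pics/f_top.png

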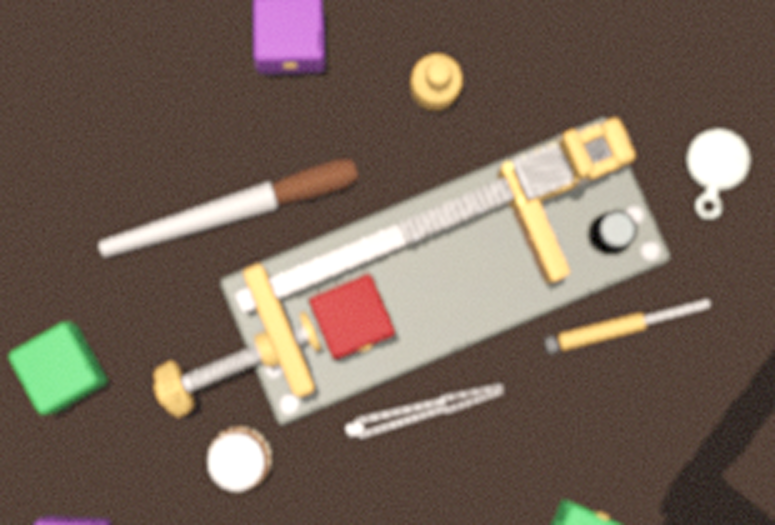

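The carriage meets the end post, the pad slopes up again, and the red box and everything else look as they did before. The arm is clear, so I'm handing in.

```bash
python3 -c "
from plant import robot;print(robot.close_job())"
```

```text
the job is handed in; nothing more can be done
None
```

The sliding jaw is back against its end stop, the thumb release has sprung up, and the job is handed in at about 17 s of the 38 s allowed. I pressed the pad to its hard stop with the shut fingers, pushed the jaw back with it held down, then lifted straight off and moved clear.

**Last checks:**
- **Jaw:** with the finger bearing on the finger stop it took about 49 N along the bar without moving. The final pictures show the carriage touching the end post.
- **Release:** the pad slopes up again in the side view. I did not read the lever angle itself.
- **Ring box and bystanders:** by eye, the red box stands upright in the same place in both views, and the other things look unmoved. I did not measure these. In the final top picture the network's best ring-box hit was one of the look-alikes.
- **Arm:** clear of everything, with about 0.9 N on the wrist, which is noise level.

**What disagreed:** the fingers touched the pad at a reported TCP height about 20 mm lower than expected. The side picture also showed the fingertips well above the reported TCP. I found the pad and its hard stop by force instead of by height.

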